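Put the bearing rings away in the touch-latch drawer and lock it

TASK

Put the loose bearing rings away: slide the red lock bar on the low drawer cabinet clear so that its tongue stands in the notch, press the drawer front in and let go so that the push-push latch lets the drawer spring open, draw it out, and lay every gold ring flat in the blue-lined left compartment and every silver ring flat in the grey-lined right one, none on top of another. Then push the drawer in until the latch catches and it stays shut by itself, and slide the lock bar all the way back to locked. Leave the micrometer, the knurled setting ring and the screwdriver where they are.

Things in the scene. Friction and masses are not known exactly. Their poses are not given: they have to be found in the camera images.
- cabinet: Low grey steel drawer cabinet, fixed: 180 deep (its x) x 226 wide (its y) x 56 mm high. Origin: centre of its underside, on the desk. Its x points from front to back, y to the left seen from the front (robot side), z up. Its front edge is at x = -90; the white drawer panel stands 7 mm before it when shut. Only the lock bar, at the front of its top, is higher than 56 mm.
- drawer (a joint): m: 0 latched shut, + out towards cabinet's -x, stop 0.115. Push-push latch. Latched: press 3 mm or more (stop -0.0055, about 6 N) and let go: it is thrown out to 0.045, so clear its way. Then it slides with 1 to 2 N and stays where left. To shut: push to the stop (about 8 N), let go; it settles at 0. Too short a push: it comes out again; a press too many: it reopens. Locked, it yields 1 mm only.
- lock_bar (a joint): Position of the red lock bar, m: 0 = locked (tongue in the gap behind the drawer panel, so that the drawer can neither be pressed in nor latch), 0.045 = clear (at its stop, tongue in the panel's notch); clear from 0.036. It slides along the cabinet's y (+ is left) with about 1.5 N friction and stays where it is left.
- lock_knob (a point): Top centre of the lock bar's black knob, 77 mm above the desk, 74 mm before the cabinet's middle: diameter 16, height 14 mm, on a red slide (20 x 34 mm) whose top is at 63 mm; moves with the bar. The bar's red tongue reaches 22 mm forward of the knob's axis and hangs down to 42 mm above the desk.
- panel_top (a point): Point on the drawer panel's top edge, 54 mm above the desk, 60 mm right of the panel's middle, at mid-thickness; moves with the drawer. The white panel is 10 mm thick, 226 wide, 5 to 54 mm above the desk; press its flat front anywhere, pinch its top edge when the drawer is open. Notch for the tongue in the top edge, 22 to 68 mm left of the middle, 14 mm deep.
- gold_bay (a point): Point on the floor of the blue-lined left compartment, 15 mm above the desk, 55 mm behind the panel's inner face, at mid-width; axes as the cabinet's; moves with the drawer. Compartment: 101 mm wide (y), x from -55 to +109 of this point; outer walls 27, middle divider 21 mm high above the floor. Drawer fully out: clear of the cabinet up to x = +67, of the lock bar to +60.
- silver_bay (a point): The same point of the grey-lined right compartment, which has the same size as the left one.
- gold_ring_1: Gold bearing cage ring, outside diameter 31, height 9 mm, 22 g, thin-walled; grasp it across the outside. Origin: centre of its underside, z along its axis. May be absent.
- gold_ring_2: Gold bearing cage ring, outside diameter 31, height 9 mm, 22 g, thin-walled; grasp it across the outside. Origin: centre of its underside, z along its axis. May be absent.
- gold_ring_3: Gold bearing cage ring, outside diameter 31, height 9 mm, 22 g, thin-walled; grasp it across the outside. Origin: centre of its underside, z along its axis. May be absent.
- silver_ring_1: Silver spacer ring, outside diameter 26, height 8 mm, 14 g; grasp it across the outside. Origin: centre of its underside, z along its axis. May be absent.
- silver_ring_2: Silver spacer ring, outside diameter 26, height 8 mm, 14 g; grasp it across the outside. Origin: centre of its underside, z along its axis. May be absent.
- micrometer: Outside micrometer, 140 x 46 x 14 mm, lying to the right of the cabinet; a bystander. Origin: centre of its underside.
- setting_ring: Knurled steel setting ring, diameter 54, height 18 mm, lying near the robot on the right; a bystander, not to be put away. Origin: centre of its underside.
- screwdriver: Precision screwdriver with a red handle, 143 mm long, lying to the left; a bystander. Origin: centre of its underside.

How it is judged:
By the outcome, as a careful person would: the job done as asked, in the order asked, and still so for the second after the job is handed in, with the robot touching nothing.
Of gold_ring_1, gold_ring_2, gold_ring_3, silver_ring_1, silver_ring_2 only 3 to 5 are there at a start; the rules pass over those that are not, and their reading is None.
At some moment in a run one of gold_ring_1, gold_ring_2, gold_ring_3, silver_ring_1, silver_ring_2 may be knocked a few centimetres aside while the robot is not near it.
Once in a run the grip may slacken for a moment while it holds something.
It also fails if it takes over 210 s, if anything falls off the work surface, if the arm or the gripper's body presses on something with over 40 N, if the wrist force passes 120 N, or if a joint passes its speed limit or range.

ROBOT

A 7-joint arm with a two-finger parallel gripper is mounted at the origin on the work surface; the furniture and walls round the work are solid. World frame = base frame: x ahead of the robot, y to its left, z up, the work surface at z = 0. Lengths are in m, angles in rad, forces in N, time in s.
With the tool pointing down it reaches from about 0.425 to 0.8 m from the base axis. Payload 8.3 kg.
Tool frame: the origin (TCP) lies midway between the tips of the shut fingers; the grasp point (between the pads) lies 19 mm behind it; z points along the fingers, y is the line along which they close (so a half turn about z gives the same grasp; the last joint's range is limited). The gripper opens to 85 mm and grips with 20 to 120 N. Pads are 22 mm wide; open, the fingers measure 114 mm over their backs; the gripper's body (76 mm by 85 mm) begins 54 mm behind the grasp point. The pads swing forward as they close: fully open they stand 13 mm farther back than shut.
Start: joints at [-1.259, 0.383, 0.016, 1.37, -0.006, 1.388, -0.046], TCP at [0.229, 0.582, 0.231] pointing down, gripper open.
Joint ranges: [-2.95, 2.95], [-0.25, 2.06], [-1.52, 1.56], [0.18, 2.33], [-1.44, 4.58], [0.02, 2.06], [-3.01, 3.01]. Speed limits (rad/s): [2.39, 2.39, 3.01, 3.01, 3.14, 3.14, 3.14].

INTERFACE

Orientations are given as a 3x3 rotation matrix whose columns are the frame's x, y, z axes.
In Python, from cell import manip gives the robot as it stands.
- The arm moves only by the tool apply_moves, never from a script. Its argument "deltas" is text: rows parted by semicolons, each of 7 numbers parted by spaces: the shift along the world's x, y, z in m, then the turn, a rotation vector about the world's x, y, z in rad, then the gripper's target within -1 to 1 (fully open at 1, half-way at 0, shut at -1). In form: x y z rx ry rz hand; .... A call has exactly 10 rows; each row shifts and turns the commanded pose from where the row before left it; what a row does not reach is not made up. A row lasts 1/8 s, in which the tool goes at most 62.5 mm and 10.7 degrees, less where a joint would pass 70% of its speed; a pose out of reach is approached as far as the arm can. A call with a gripper value outside its range is refused whole. The fingers move at their own pace and stop on an object; the grip force is fixed at half the most. Time passes only in rows, so rows that do not move let the fingers close, or fill a call up. It gives the time, the measured TCP pose, the force and the opening at its end, in the units of the state.
- manip.sense(): the state, without advancing time (a new reading comes with each control period).
- manip.get_image(name): name is "side" or "top"; returns a dict with "frame" (420x560x3 uint8, red, green, blue), "fx", "fy", "cx", "cy" (pixels), "view" (4x4, takes a point from world to camera coordinates). Camera axes: x right, y down, z forward; pixel columns grow to the right and rows downward; lengths in m; the calibration is good to about 2 mm. A picture is of the moment at which its call begins. There is no depth.
- manip.close_job(): hands the job in, once; it reports no verdict.
The state is a dict: "t": time; "joint_positions": joint angles; "joint_vel": joint speeds; "joint_torque": joint torques, N m; "ee_pos": TCP position; "tcp_rot": TCP orientation; "force": force on the tool from outside, world axes, zero at the start; "torque": the same for the moment, N m; "gripper_width": finger opening in m.
Only numpy, scipy, OpenCV 4.12 (cv2) and the standard library are available. Lean on these libraries where they do the work, as an engineer would, in place of code of your own. Each camera call takes 0.05 s, during which the arm holds its last target. There are 200 camera calls.

## Working session

There is one attempt and no reset: what is moved stays moved. The work goes in short steps, Python scripts to look and compute and a tool call to move; the robot and the scene stay as the last step left them, time stands still between calls to the robot, and variables do not carry over. Pictures are saved under pics/ and viewed, on a budget of 14 in all, crops included, one or two more only if the job needs it, and the job is handed in when it is done.

Besides the shell and the picture viewer there is one more tool, called after "Request:" in YAML: its name, and indented under it one key for each argument. apply_moves: Moves the arm, as the interface text tells. Its arguments: {"type":"object","properties":{"deltas":{"type":"string"}},"required":["deltas"]}

```bash
mkdir -p pics
cat > h.py <<'E'
import numpy as np, cv2
from cell import manip
def shot(n, fn=None):
    d=manip.get_image(n); im=cv2.cvtColor(d['frame'],cv2.COLOR_RGB2BGR)
    if fn: cv2.imwrite('pics/'+fn,im)
    return d,im
def ray(d,u,v,z):
    V=d['view'];R=V[:3,:3];t=V[:3,3];c=-R.T@t
    r=R.T@np.array([(u-d['cx'])/d['fx'],(v-d['cy'])/d['fy'],1]);return c+r*(z-c[2])/r[2]
def proj(d,p):
    q=d['view'][:3,:3]@np.array(p)+d['view'][:3,3];return d['fx']*q[0]/q[2]+d['cx'],d['fy']*q[1]/q[2]+d['cy']
E
python3 - <<'E'
from h import *
np.set_printoptions(precision=4,suppress=True)
for n in('top','side'):
    d,im=shot(n,n+'1.png');print(n,d['view'],d['fx'],d['cx'],d['cy'])
s=manip.sense();print(s['t'],s['ee_pos'],s['tcp_rot'],s['force'],s['gripper_width'])
E
```

```text
top [[ 0.0034 -1.      0.0064  0.0298]
 [-0.9901 -0.0043 -0.1402  0.5609]
 [ 0.1402 -0.0058 -0.9901  1.142 ]
 [ 0.      0.      0.      1.    ]] 420.93793434268724 288.74818847613716 206.74106243796948
side [[-0.9823 -0.1874 -0.0023  0.5343]
 [-0.0824  0.4425 -0.893   0.0921]
 [ 0.1684 -0.8769 -0.4501  1.2712]
 [ 0.      0.      0.      1.    ]] 424.42107187620167 278.2424368687859 205.36428112482125
0.1 [0.2286 0.5812 0.2304] [[-0.9306  0.366  -0.0006]
 [ 0.366   0.9306 -0.0016]
 [-0.     -0.0017 -1.    ]] [ 0.6579  0.4005 -0.1669] 0.08562101395749737
```

View pics/top1.png

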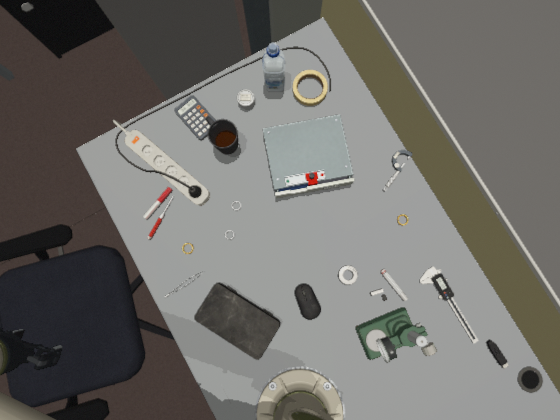

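View pics/side1.png

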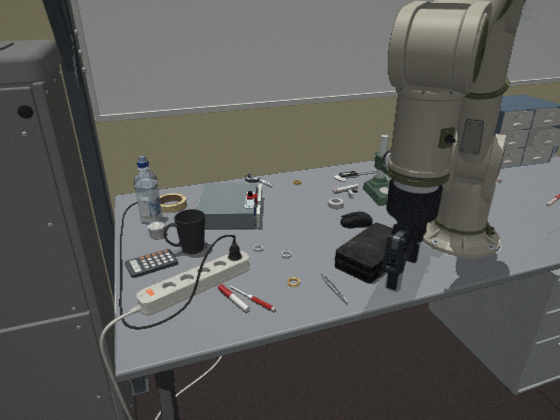

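Run:
```python
import cv2
im=cv2.imread('pics/top1.png');cv2.imwrite('pics/c1.png',cv2.resize(im[105:305,150:416],None,fx=3,fy=3,interpolation=cv2.INTER_CUBIC))
```

```text
(no output)
```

View pics/c1.png

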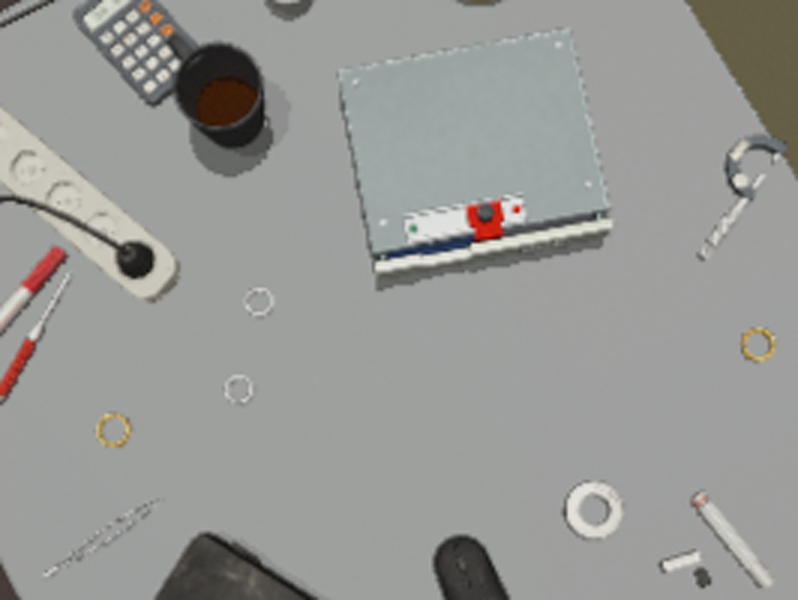

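```bash
cat > rings.py <<'E'
from h import *
def find(n,reg,z=0.0045,show=True):
    d,im=shot(n); hsv=cv2.cvtColor(im,cv2.COLOR_BGR2HSV)
    out=[]
    for name,m in(('gold',cv2.inRange(hsv,(12,70,90),(32,255,255))),('silver',cv2.inRange(hsv,(0,0,185),(179,40,255)))):
        m=cv2.morphologyEx(m,cv2.MORPH_CLOSE,np.ones((3,3)))
        cs,_=cv2.findContours(m,cv2.RETR_EXTERNAL,cv2.CHAIN_APPROX_NONE)
        for c in cs:
            if len(c)<8: continue
            (u,v),r=cv2.minEnclosingCircle(c)
            x,y,w,h=cv2.boundingRect(c)
            p=ray(d,u,v,z)
            if 3<r<9: out.append((name,round(u,1),round(v,1),round(r,1),w,h,p[:2].round(4)))
    return d,im,out
E
python3 - <<'E'
from rings import *
for n in('top','side'):
    d,im,o=find(n,0)
    for k in o:
        if .3<k[6][0]<.8: print(n,*k)
    if n=='top':
        D=d
P=lambda u,v:(150+u/3,105+v/3)
c=np.array([ray(D,*P(*q),.056)[:2] for q in((340,70),(571,29),(608,208),(372,255))])
print(c)
m=np.array([(90,113),(90,-113),(-90,-113),(-90,113)])/1000.
H=(c-c.mean(0)).T@(m-m.mean(0));U,S,Vt=np.linalg.svd(H);R=U@Vt;t=c.mean(0)
print('cab',t,np.arctan2(R[1,0],R[0,0]),(c-(m@R.T+t)))
print('knob',ray(D,*P(486,212),.077),(R.T@(ray(D,*P(486,212),.077)[:2]-t)))
for q in((375,268),(612,222)): print('panel',R.T@(ray(D,*P(*q),.054)[:2]-t))
E
```

```text
top gold 187.4 248.0 5.7 12 11 [0.4459 0.3199]
top gold 402.2 219.3 5.7 11 12 [ 0.5306 -0.2956]
top gold 135.0 140.0 3.6 6 7 [0.7626 0.486 ]
top silver 377.0 292.0 6.1 13 6 [ 0.3245 -0.2174]
top silver 441.0 283.0 5.7 9 11 [ 0.3501 -0.399 ]
top silver 320.0 174.0 5.8 9 11 [ 0.6628 -0.0593]
top silver 399.5 164.5 4.7 10 4 [ 0.6925 -0.2931]
side gold 293.1 281.5 6.1 13 10 [0.4456 0.3164]
side gold 296.5 182.0 3.6 8 5 [ 0.5305 -0.3022]
side silver 258.0 209.0 4.1 3 9 [ 0.6236 -0.0554]
side silver 249.2 202.8 5.3 9 9 [ 0.6641 -0.0956]
side silver 259.5 192.0 8.1 4 17 [ 0.6492 -0.188 ]
side silver 339.0 177.5 5.2 11 6 [ 0.3735 -0.376 ]
[[ 0.7830866   0.10503054]
 [ 0.82482491 -0.11443889]
 [ 0.65087598 -0.14660798]
 [ 0.60530645  0.07325047]]
cab [ 0.71602349 -0.02069147] 0.18983004022068414 [[ 2.04296362e-06 -2.23038194e-03]
 [-9.04039910e-04  2.40402913e-04]
 [ 1.91357083e-03  2.03587001e-03]
 [-1.01157389e-03 -4.58909865e-05]]
knob [ 0.64193827 -0.03137458  0.077     ] [-0.07477019  0.00348808]
panel [-0.10319187  0.11261161]
panel [-0.10111118 -0.11268295]
```

Request:
apply_moves:
  deltas: ".033 -.049 0 0 0 .0565 0;.033 -.049 0 0 0 .0565 0;.033 -.049 0 0 0 .0565 0;.033 -.049 0 0 0 .0565 0;.033 -.049 0 0 0 .0565 0;.033 -.049 0 0 0 .0565 0;.033 -.049 0 0 0 .0565 0;.033 -.049 0 0 0 .0565 0;.033 -.049 0 0 0 .0565 0;.033 -.049 0 0 0 .0565 0"

```text
t: 1.45
ee_pos: [0.5595, 0.0901, 0.2314]
tcp_rot: [[-0.982, -0.191, 0.0], [-0.191, 0.982, 0.0], [-0.0, 0.0, -1.0]]
force: [-0.0, 0.6, 0.5]
gripper_width: 0.0425
```

Run:
```python
from rings import *
d,im=shot('top')
g=cv2.cvtColor(im,cv2.COLOR_BGR2HSV)
for (u,v) in((236,205),(230,235)):
    p=im[v-9:v+10,u-9:u+10].astype(int)
    bg=np.median(p.reshape(-1,3),0);m=(np.abs(p-bg).sum(2)>40).astype(np.uint8)
    cs=np.argwhere(m);c=(cs.min(0)+cs.max(0))/2
    print(u-9+c[1],v-9+c[0],np.ptp(cs,axis=0),ray(d,u-9+c[1],v-9+c[0],.006),ray(d,u,v,.006),bg)
s=manip.sense();print(s['ee_pos'],s['tcp_rot'],s['joint_positions'])
```

```text
229.5 207.5 [13  5] [0.56257542 0.20260311 0.006     ] [0.56994158 0.18402808 0.006     ] [146. 164. 170.]
228.5 235.0 [18  7] [0.48323748 0.20362089 0.006     ] [0.48325422 0.19933903 0.006     ] [138. 155. 153.]
[0.56269916 0.08042612 0.23128976] [[-0.98278298 -0.18475085  0.0021787 ]
 [-0.1847594   0.9827722  -0.00477099]
 [-0.00125972 -0.00509138 -0.99998625]] [-0.48335149  0.26405716  0.34834447  1.54623178 -0.08635162  1.34584452
  1.62962825]
```

Request:
apply_moves:
  deltas: ".02 -.03 -.01 0 0 0 0;.02 -.03 -.015 0 0 0 0;.02 -.03 -.015 0 0 0 0;.013 -.02 -.015 0 0 0 0;.01 -.013 -.015 0 0 0 0;0 0 -.02 0 0 0 0;0 0 -.02 0 0 0 0;0 0 -.01 0 0 0 0;0 0 0 0 0 0 0;0 0 0 0 0 0 0"

```text
t: 2.75
ee_pos: [0.6423, -0.0312, 0.1122]
tcp_rot: [[-0.982, -0.189, 0.001], [-0.189, 0.982, 0.0], [-0.001, -0.0, -1.0]]
force: [0.3, 0.6, -0.3]
gripper_width: 0.0426
```

```bash
python3 - <<'E'
from rings import *
d,im=shot('top');cv2.imwrite('pics/c2.png',cv2.resize(im[115:255,210:350],None,fx=4,fy=4,interpolation=cv2.INTER_CUBIC))
s=manip.sense();print(s['ee_pos'])
for u,v in((236.3,205.5),(229.7,234.8)): print(ray(d,u,v,.006))
d,im=shot('side');cv2.imwrite('pics/c3.png',cv2.resize(im[130:270,180:320],None,fx=4,fy=4,interpolation=cv2.INTER_CUBIC))
E
python3 -c "
import cv2;import numpy as np
a=cv2.imread('pics/c2.png');b=cv2.imread('pics/c3.png');cv2.imwrite('pics/c23.png',cv2.resize(np.hstack([a,b]),(800,400)))"
```

```text
[ 0.64236568 -0.03128997  0.11235942]
[0.56848736 0.18313243 0.006     ]
[0.48382256 0.20020862 0.006     ]
```

View pics/c23.png

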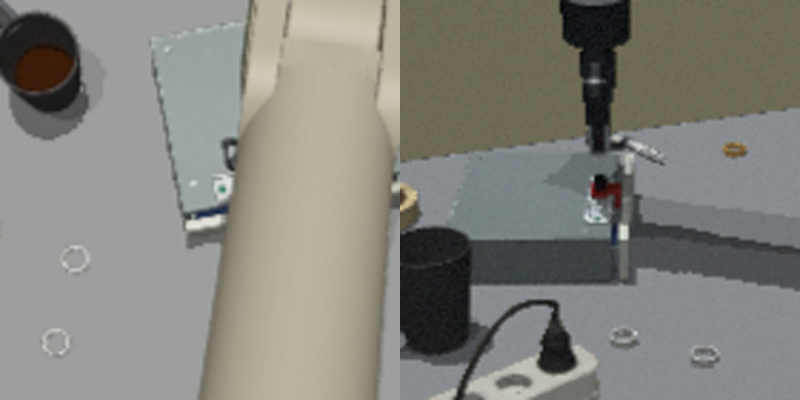

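Request:
apply_moves:
  deltas: "0 0 -.015 0 0 0 0;0 0 -.015 0 0 0 0;0 0 -.01 0 0 0 0;0 0 -.006 0 0 0 0;0 0 0 0 0 0 0;0 0 0 0 0 0 -1;0 0 0 0 0 0 -1;0 0 0 0 0 0 -1;0 0 0 0 0 0 -1;0 0 0 0 0 0 -1"

```text
t: 4.1
ee_pos: [0.6422, -0.0314, 0.066]
tcp_rot: [[-0.982, -0.189, 0.001], [-0.189, 0.982, 0.0], [-0.001, -0.0, -1.0]]
force: [-1.8, 0.9, 6.3]
gripper_width: 0.0123
```

Request:
apply_moves:
  deltas: "0 0 .002 0 0 0 -1;0 0 0 0 0 0 -1;0 0 0 0 0 0 -1;0 0 0 0 0 0 -1;0 0 0 0 0 0 -1;0 0 0 0 0 0 -1;0 0 0 0 0 0 -1;0 0 0 0 0 0 -1;0 0 0 0 0 0 -1;0 0 0 0 0 0 -1"

```text
t: 5.35
ee_pos: [0.6419, -0.0312, 0.0662]
tcp_rot: [[-0.982, -0.189, -0.0], [-0.189, 0.982, -0.0], [0.0, -0.0, -1.0]]
force: [5.3, -0.3, -7.6]
gripper_width: 0.0121
```

Request:
apply_moves:
  deltas: "-.0011 .0057 -.002 0 0 0 -1;-.0011 .0057 0 0 0 0 -1;-.0011 .0057 0 0 0 0 -1;-.0011 .0057 0 0 0 0 -1;-.0011 .0057 0 0 0 0 -1;-.0011 .0057 0 0 0 0 -1;-.0011 .0057 0 0 0 0 -1;-.0009 .0048 0 0 0 0 -1;0 0 0 0 0 0 -1;0 0 0 0 0 0 -1"

```text
t: 6.6
ee_pos: [0.6341, 0.0095, 0.0661]
tcp_rot: [[-0.983, -0.186, 0.002], [-0.186, 0.983, -0.004], [-0.002, -0.004, -1.0]]
force: [3.1, -9.6, 3.2]
gripper_width: 0.0125
```

Request:
apply_moves:
  deltas: ".0006 -.003 0 0 0 0 0.1;0 0 0 0 0 0 .1;0 0 0 0 0 0 .1;0 0 0 0 0 0 .1;0 0 .02 0 0 0 .1;0 0 .03 0 0 0 0;0 0 .01 0 0 0 -1;-.03 -.025 0 0 0 0 -1;-.035 -.034 0 0 0 0 -1;0 0 0 0 0 0 -1"

```text
t: 7.85
ee_pos: [0.5663, -0.0527, 0.1257]
tcp_rot: [[-0.983, -0.183, -0.001], [-0.183, 0.983, -0.001], [0.001, -0.001, -1.0]]
force: [1.3, 0.2, 0.2]
gripper_width: 0.0003
```

Run:
```python
from rings import *
s=manip.sense();print(s['ee_pos'],s['force'],s['gripper_width'])
d,im=shot('side')
hsv=cv2.cvtColor(im,cv2.COLOR_BGR2HSV);m=cv2.inRange(hsv,(0,150,90),(5,255,255))|cv2.inRange(hsv,(174,150,90),(180,255,255))
cs=cv2.findContours(m,cv2.RETR_EXTERNAL,cv2.CHAIN_APPROX_NONE)[0]
for c in cs:
    if len(c)>6: print(cv2.boundingRect(c))
for y in(0,.0035,.045): 
    for x,z in ((-.074,.063),(-.074,.077)):
        c,s_=np.cos(.19),np.sin(.19);print(y,proj(d,(.716+c*x-s_*y,-.0207+s_*x+c*y,z)))
```

```text
[ 0.56633867 -0.0526872   0.1256852 ] [1.27183394 0.20303152 0.16668917] 0.0002656217117566354
(252, 297, 20, 12)
(218, 285, 13, 12)
(246, 200, 11, 4)
0 (np.float64(250.19640503984849), np.float64(195.37403534942848))
0 (np.float64(250.05813470415012), np.float64(191.47024143928914))
0.0035 (np.float64(250.13439804027666), np.float64(195.83646117339137))
0.0035 (np.float64(249.9955279882992), np.float64(191.92589936206014))
0.045 (np.float64(249.37714764180495), np.float64(201.48376134720453))
0.045 (np.float64(249.23084868764883), np.float64(197.49131158636462))
```

Request:
apply_moves:
  deltas: "0 0 -.03 0 0 0 -1;0 0 -.03 0 0 0 -1;0 0 -.02 0 0 0 -1;0 0 -.011 0 0 0 -1;.01 .0019 0 0 0 0 -1;.01 .0019 0 0 0 0 -1;.01 .0019 0 0 0 0 -1;.01 .0019 0 0 0 0 -1;0 0 0 0 0 0 -1;0 0 0 0 0 0 -1"

```text
t: 9.15
ee_pos: [0.607, -0.0415, 0.0341]
tcp_rot: [[-0.982, -0.188, -0.005], [-0.188, 0.982, -0.0], [0.004, 0.001, -1.0]]
force: [-10.8, 0.0, 6.6]
gripper_width: 0.0002
```

Request:
apply_moves:
  deltas: "0 0 0 0 0 0 -1;0 0 0 0 0 0 -1;.001 .0002 0 0 0 0 -1;.001 .0002 0 0 0 0 -1;.001 .0002 0 0 0 0 -1;0 0 0 0 0 0 -1;0 0 0 0 0 0 -1;0 0 0 0 0 0 -1;0 0 0 0 0 0 -1;0 0 0 0 0 0 -1"

```text
t: 10.4
ee_pos: [0.607, -0.0415, 0.0341]
tcp_rot: [[-0.982, -0.188, -0.01], [-0.188, 0.982, 0.0], [0.01, 0.002, -1.0]]
force: [-23.9, -1.6, 16.9]
gripper_width: -0.0002
```

Request:
apply_moves:
  deltas: "-.055 -.0105 0 0 0 0 -1;-.055 -.0105 0 0 0 0 -1;0 0 0 0 0 0 -1;0 0 .04 0 0 0 -1;0 0 .05 0 0 0 -1;0 0 .05 0 0 0 -1;0 -.05 0 0 0 0 0;0 -.05 0 0 0 0 0;0 -.05 0 0 0 0 0;0 0 0 0 0 0 0"

```text
t: 11.65
ee_pos: [0.5017, -0.2168, 0.1753]
tcp_rot: [[-0.983, -0.182, 0.001], [-0.182, 0.983, -0.003], [-0.001, -0.003, -1.0]]
force: [0.9, -0.1, -0.9]
gripper_width: 0.0427
```

Run:
```python
from rings import *
s=manip.sense();print(s['ee_pos'],s['force'],s['gripper_width'])
d,im=shot('top');d,im2=shot('side')
f=lambda a:cv2.resize(a,(400,400),interpolation=cv2.INTER_CUBIC)
cv2.imwrite('pics/d1.png',np.hstack([f(im[110:270,220:380]),f(im2[140:300,180:340])]))
```

```text
[ 0.50173294 -0.21678122  0.17534095] [ 0.91316548 -0.07936274 -0.85695376] 0.04273205394693995
```

View pics/d1.png

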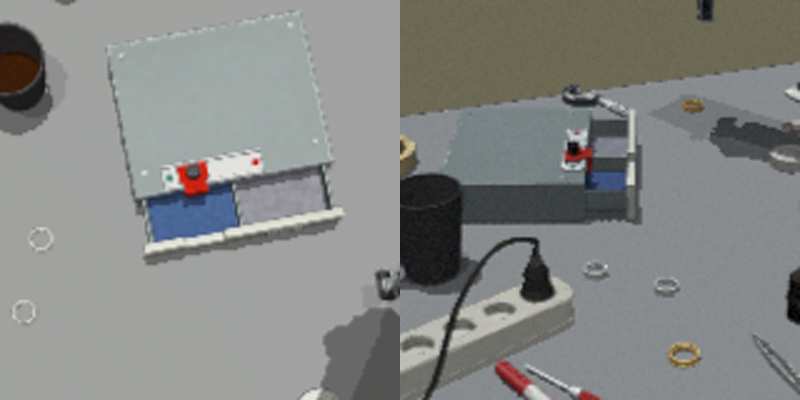

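Request:
apply_moves:
  deltas: ".035 .04 0 0 0 0 -1;.035 .04 0 0 0 0 -1;.0365 .0447 0 0 0 0 -1;0 0 0 0 0 0 -1;0 0 -.04 0 0 0 -1;0 0 -.03 0 0 0 -1;0 0 -.03 0 0 0 -1;0 0 -.025 0 0 0 -1;0 0 -.015 0 0 0 -1;0 0 0 0 0 0 -1"

```text
t: 13.0
ee_pos: [0.6077, -0.0861, 0.0335]
tcp_rot: [[-0.982, -0.19, -0.002], [-0.19, 0.982, 0.0], [0.002, 0.001, -1.0]]
force: [0.1, 0.4, 0.2]
gripper_width: -0.0004
```

Free in the bay; pull 88 mm along the drawer's way out.

Request:
apply_moves:
  deltas: "-.0098 -.0019 0 0 0 0 -1;-.0098 -.0019 0 0 0 0 -1;-.0098 -.0019 0 0 0 0 -1;-.0098 -.0019 0 0 0 0 -1;-.0098 -.0019 0 0 0 0 -1;-.0098 -.0019 0 0 0 0 -1;-.0098 -.0019 0 0 0 0 -1;-.0098 -.0019 0 0 0 0 -1;-.008 -.0015 0 0 0 0 -1;0 0 0 0 0 0 -1"

```text
t: 14.25
ee_pos: [0.5285, -0.102, 0.0356]
tcp_rot: [[-0.981, -0.192, 0.014], [-0.192, 0.981, -0.001], [-0.013, -0.003, -1.0]]
force: [27.8, 1.9, -20.3]
gripper_width: 0.0005
```

Request:
apply_moves:
  deltas: ".012 .0022 0 0 0 0 -1;0 0 .04 0 0 0 -1;0 0 .05 0 0 0 -1;0 -.045 0 0 0 0 .2;0 -.05 0 0 0 0 .2;0 -.05 0 0 0 0 .2;-.002 -.05 0 0 0 0 .2;0 0 -.03 0 0 0 .2;0 0 -.03 0 0 0 .2;0 0 0 0 0 0 .2"

```text
t: 15.5
ee_pos: [0.5292, -0.295, 0.0614]
tcp_rot: [[-0.982, -0.189, -0.006], [-0.189, 0.982, 0.003], [0.006, 0.004, -1.0]]
force: [0.3, -0.3, 0.1]
gripper_width: 0.0518
```

Run:
```python
from rings import *
for n in('top','side'):
    d,im,o=find(n,0)
    for k in o:
        if k[0]=='gold' and .3<k[6][0]<.8 and abs(k[6][1])<.4: print(n,*k)
s=manip.sense();print(s['ee_pos'],s['force'],s['gripper_width'])
```

```text
top gold 187.4 247.9 5.7 12 11 [0.4461 0.3199]
top gold 402.5 223.5 3.5 8 3 [ 0.5184 -0.2959]
side gold 293.1 281.5 6.1 13 10 [0.4456 0.3164]
side gold 296.0 182.5 3.4 7 5 [ 0.5316 -0.2971]
[ 0.53152961 -0.29628579  0.06467036] [-0.8773559   0.05649422  1.08269714] 0.05111241385019477
```

Request:
apply_moves:
  deltas: "0 0 -.025 0 0 0 .2;0 0 -.02 0 0 0 .2;0 0 -.01 0 0 0 .2;0 0 -.005 0 0 0 .2;0 0 0 0 0 0 .2;0 0 0 0 0 0 -1;0 0 0 0 0 0 -1;0 0 0 0 0 0 -1;0 0 0 0 0 0 -1;0 0 0 0 0 0 -1"

```text
t: 16.85
ee_pos: [0.5323, -0.2966, 0.0054]
tcp_rot: [[-0.982, -0.189, 0.001], [-0.189, 0.982, -0.0], [-0.001, -0.001, -1.0]]
force: [-1.7, 0.8, 3.9]
gripper_width: 0.0268
```

Request:
apply_moves:
  deltas: "0 0 .02 0 0 0 -1;0 0 .04 0 0 0 -1;0 0 .035 0 0 0 -1;.0063 .043 0 0 0 0 -1;.0063 .043 0 0 0 0 -1;.0063 .043 0 0 0 0 -1;.0063 .043 0 0 0 0 -1;.0063 .043 0 0 0 0 -1;.0063 .043 0 0 0 0 -1;.0063 .043 0 0 0 0 -1"

```text
t: 18.1
ee_pos: [0.5765, 0.0059, 0.101]
tcp_rot: [[-0.982, -0.189, 0.002], [-0.189, 0.982, 0.0], [-0.002, -0.0, -1.0]]
force: [-0.2, -0.6, -0.1]
gripper_width: 0.0268
```

Request:
apply_moves:
  deltas: "0 0 -.03 0 0 0 -1;0 0 -.025 0 0 0 -1;0 0 -.015 0 0 0 -1;0 0 -.009 0 0 0 -1;0 0 0 0 0 0 -1;0 0 0 0 0 0 -.1;0 0 0 0 0 0 -.1;0 0 0 0 0 0 -.1;0 0 .03 0 0 0 -.1;0 0 .05 0 0 0 -.1"

```text
t: 19.35
ee_pos: [0.5744, 0.0047, 0.0995]
tcp_rot: [[-0.982, -0.189, -0.004], [-0.189, 0.982, -0.001], [0.004, 0.0, -1.0]]
force: [0.1, 0.6, 0.1]
gripper_width: 0.0383
```

Run:
```python
from rings import *
s=manip.sense();print(s['ee_pos'],s['force'],s['gripper_width'])
d2,im2,o=find('side',0)
for k in o:
    if k[0]=='gold': print(*k, ray(d2,k[1],k[2],.0195))
d,im,o=find('top',0)
for k in o:
    if k[0]=='gold': print(*k, ray(d,k[1],k[2],.0195))
f=lambda a:cv2.resize(a,(400,400),interpolation=cv2.INTER_CUBIC)
cv2.imwrite('pics/d2.png',np.hstack([f(im[110:270,180:340]),f(im2[140:300,180:340])]))
```

```text
[0.57442304 0.00474175 0.09952342] [0.060424   0.55099072 0.12820329] 0.038270875241116116
gold 293.1 281.5 6.1 13 10 [0.4456 0.3164] [0.44259706 0.33613181 0.0195    ]
gold 268.9 214.0 4.1 9 5 [ 0.5801 -0.0271] [0.57419672 0.00063018 0.0195    ]
gold 187.4 248.0 5.7 12 11 [0.4459 0.3199] [0.44523967 0.31634625 0.0195    ]
gold 135.0 140.0 3.6 6 7 [0.7626 0.486 ] [0.75802596 0.48039611 0.0195    ]
gold 202.0 111.0 6.4 11 11 [0.853  0.2915] [0.84731263 0.28833651 0.0195    ]
```

View pics/d2.png

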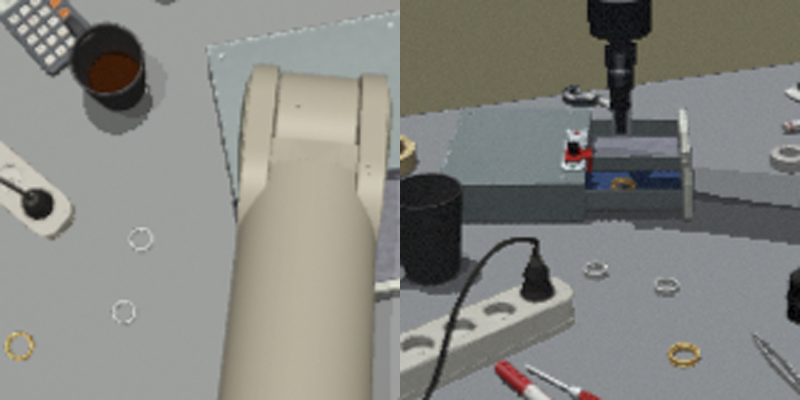

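Request:
apply_moves:
  deltas: "-.0186 .0446 0 0 0 0 .2;-.0186 .0446 0 0 0 0 .2;-.0186 .0446 0 0 0 0 .2;-.0186 .0446 0 0 0 0 .2;-.0186 .0446 0 0 0 0 .2;-.0186 .0446 0 0 0 0 .2;-.0186 .0446 0 0 0 0 .2;0 0 -.04 0 0 0 .2;0 0 0 0 0 0 .2;0 0 0 0 0 0 .2"

```text
t: 20.7
ee_pos: [0.4466, 0.3161, 0.0611]
tcp_rot: [[-0.982, -0.187, 0.0], [-0.187, 0.982, -0.0], [-0.0, -0.0, -1.0]]
force: [0.7, -0.2, -0.7]
gripper_width: 0.0515
```

Run:
```python
from rings import *
for n in('top','side'):
    d,im,o=find(n,0)
    for k in o:
        if k[0]=='gold' and .3<k[6][0]<.8 and abs(k[6][1])<.4: print(n,*k)
s=manip.sense();print(s['ee_pos'],s['force'],s['gripper_width'])
```

```text
top gold 188.5 250.5 4.7 10 5 [0.4388 0.3165]
top gold 298.2 203.0 5.5 11 11 [0.5768 0.0043]
side gold 293.1 282.0 6.2 13 10 [0.4451 0.3184]
side gold 269.0 214.0 4.1 9 5 [ 0.5799 -0.0271]
[0.44705546 0.31660609 0.06175247] [ 0.16668991 -0.6036222   0.32514574] 0.051007235826841815
```

Request:
apply_moves:
  deltas: "-.001 .002 -.025 0 0 0 .2;0 0 -.02 0 0 0 .2;0 0 -.008 0 0 0 .2;0 0 -.003 0 0 0 .2;0 0 0 0 0 0 .2;0 0 0 0 0 0 -1;0 0 0 0 0 0 -1;0 0 0 0 0 0 -1;0 0 0 0 0 0 -1;0 0 0 0 0 0 -1"

```text
t: 22.05
ee_pos: [0.4453, 0.3193, 0.0054]
tcp_rot: [[-0.982, -0.189, 0.001], [-0.189, 0.982, 0.001], [-0.001, 0.001, -1.0]]
force: [-0.9, -1.9, 7.0]
gripper_width: 0.0272
```

Request:
apply_moves:
  deltas: "0 0 .02 0 0 0 -1;0 0 .04 0 0 0 -1;0 0 .035 0 0 0 -1;.0117 -.0462 0 0 0 0 -1;.0117 -.0462 0 0 0 0 -1;.0117 -.0462 0 0 0 0 -1;.0117 -.0462 0 0 0 0 -1;.0117 -.0462 0 0 0 0 -1;.0117 -.0462 0 0 0 0 -1;.0117 -.0462 0 0 0 0 -1"

```text
t: 23.3
ee_pos: [0.5271, -0.0059, 0.0998]
tcp_rot: [[-0.982, -0.189, 0.001], [-0.189, 0.982, 0.0], [-0.001, 0.0, -1.0]]
force: [0.1, -0.1, 0.1]
gripper_width: 0.0272
```

Request:
apply_moves:
  deltas: "0 .002 -.03 0 0 0 -1;0 0 -.025 0 0 0 -1;0 0 -.015 0 0 0 -1;0 0 -.008 0 0 0 -1;0 0 0 0 0 0 -1;0 0 0 0 0 0 -.1;0 0 0 0 0 0 -.1;0 0 0 0 0 0 -.1;0 0 .03 0 0 0 -.1;0 0 .05 0 0 0 -.1"

```text
t: 24.55
ee_pos: [0.5252, -0.0025, 0.1008]
tcp_rot: [[-0.982, -0.189, -0.004], [-0.189, 0.982, -0.001], [0.004, -0.0, -1.0]]
force: [0.7, 0.5, -0.2]
gripper_width: 0.0384
```

Run:
```python
from rings import *
s=manip.sense();print(s['ee_pos'],s['force'],s['gripper_width'])
for n in('side','top'):
    d,im,o=find(n,0)
    for k in o:
        if k[0]=='gold': print(n,*k, ray(d,k[1],k[2],.0195))
```

```text
[ 0.52519381 -0.00251733  0.10084696] [ 0.70004695  0.54749608 -0.21485782] 0.03837376302166339
side gold 283.5 213.0 3.6 8 3 [ 0.5344 -0.0427] [ 0.52946774 -0.01468977  0.0195    ]
side gold 269.0 214.0 4.1 9 5 [ 0.5799 -0.0271] [5.73882009e-01 5.71526629e-04 1.95000000e-02]
top gold 135.0 140.0 3.6 6 7 [0.7626 0.486 ] [0.75802596 0.48039611 0.0195    ]
top gold 201.8 110.8 6.7 11 11 [0.8537 0.2922] [0.84792386 0.28894468 0.0195    ]
```

Request:
apply_moves:
  deltas: ".0085 .0374 0 0 0 0 .1;.0085 .0374 0 0 0 0 .1;.0085 .0374 0 0 0 0 .1;.0085 .0374 0 0 0 0 .1;.0085 .0374 0 0 0 0 .1;0 0 -.04 0 0 0 .1;0 0 0 0 0 0 .1;0 0 0 0 0 0 .1;0 0 0 0 0 0 .1;0 0 0 0 0 0 .1"

```text
t: 25.9
ee_pos: [0.5699, 0.1843, 0.0625]
tcp_rot: [[-0.982, -0.188, 0.002], [-0.188, 0.982, 0.001], [-0.002, 0.0, -1.0]]
force: [0.0, -0.3, -1.2]
gripper_width: 0.0466
```

Run:
```python
from rings import *
s=manip.sense();print(s['ee_pos'],s['force'],s['gripper_width'])
d,im=shot('top');d2,im2=shot('side')
for p in((.5685,.183,.004),(.4838,.2002,.004)): print(proj(d,p),proj(d2,p))
f=lambda a:cv2.resize(a,(400,400),interpolation=cv2.INTER_CUBIC)
cv2.imwrite('pics/d3.png',np.hstack([f(im[155:255,200:300]),f(im2[195:295,220:320])]))
```

```text
[0.56985292 0.18432486 0.06251123] [ 0.02232943 -0.27561757 -1.22788273] 0.04659637073996226
(np.float64(236.42689455082376), np.float64(205.59487435053003)) (np.float64(257.6482534726541), np.float64(248.5789581693794))
(np.float64(229.79543823272138), np.float64(234.8597166437901)) (np.float64(286.0142910382757), np.float64(254.92630737171405))
```

View pics/d3.png

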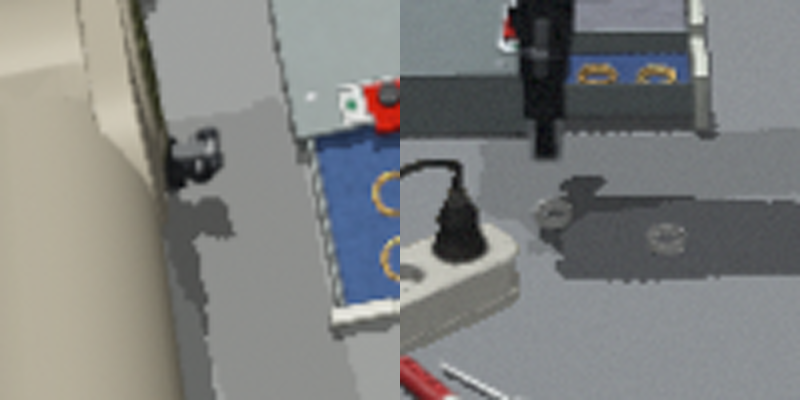

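Request:
apply_moves:
  deltas: "-.001 -.001 -.025 0 0 0 .1;0 0 -.02 0 0 0 .1;0 0 -.009 0 0 0 .1;0 0 -.004 0 0 0 .1;0 0 0 0 0 0 .1;0 0 0 0 0 0 -1;0 0 0 0 0 0 -1;0 0 0 0 0 0 -1;0 0 0 0 0 0 -1;0 0 0 0 0 0 -1"

```text
t: 27.25
ee_pos: [0.5687, 0.1837, 0.0043]
tcp_rot: [[-0.982, -0.189, 0.001], [-0.189, 0.982, 0.001], [-0.001, 0.0, -1.0]]
force: [-1.2, -0.3, 6.1]
gripper_width: 0.0226
```

Request:
apply_moves:
  deltas: "0 0 .02 0 0 0 -1;0 0 .04 0 0 0 -1;0 0 .037 0 0 0 -1;.0039 -.04 0 0 0 0 -1;.0039 -.04 0 0 0 0 -1;.0039 -.04 0 0 0 0 -1;.0039 -.04 0 0 0 0 -1;.0039 -.04 0 0 0 0 -1;.0039 -.04 0 0 0 0 -1;.0039 -.04 0 0 0 0 -1"

```text
t: 28.5
ee_pos: [0.5958, -0.0978, 0.1018]
tcp_rot: [[-0.982, -0.189, 0.001], [-0.189, 0.982, 0.0], [-0.001, -0.0, -1.0]]
force: [0.8, -0.5, -0.6]
gripper_width: 0.0224
```

Request:
apply_moves:
  deltas: "0 0 -.03 0 0 0 -1;0 0 -.025 0 0 0 -1;0 0 -.017 0 0 0 -1;0 0 -.009 0 0 0 -1;0 0 0 0 0 0 -1;0 0 0 0 0 0 -.2;0 0 0 0 0 0 -.2;0 0 0 0 0 0 -.2;0 0 .03 0 0 0 -.2;0 0 .05 0 0 0 -.2"

```text
t: 29.75
ee_pos: [0.594, -0.0961, 0.0984]
tcp_rot: [[-0.982, -0.189, -0.004], [-0.189, 0.982, 0.0], [0.004, 0.001, -1.0]]
force: [1.4, 0.2, 1.6]
gripper_width: 0.0343
```

Request:
apply_moves:
  deltas: "-.016 .043 0 0 0 0 .1;-.016 .043 0 0 0 0 .1;-.016 .043 0 0 0 0 .1;-.016 .043 0 0 0 0 .1;-.016 .043 0 0 0 0 .1;-.016 .043 0 0 0 0 .1;-.016 .04 0 0 0 0 .1;0 0 -.04 0 0 0 .1;0 0 0 0 0 0 .1;0 0 0 0 0 0 .1"

```text
t: 31.0
ee_pos: [0.4842, 0.2007, 0.0602]
tcp_rot: [[-0.982, -0.188, 0.001], [-0.188, 0.982, -0.0], [-0.0, -0.0, -1.0]]
force: [-0.8, 0.1, -0.8]
gripper_width: 0.047
```

Run:
```python
from rings import *
s=manip.sense();print(s['ee_pos'],s['force'],s['gripper_width'])
d,im=shot('top');d2,im2=shot('side')
f=lambda a:cv2.resize(a,(400,400),interpolation=cv2.INTER_CUBIC)
cv2.imwrite('pics/d4.png',np.hstack([f(im[155:255,260:360]),f(im2[195:295,220:320])]))
```

```text
[0.48417698 0.20071214 0.06023859] [-0.81703291  0.10182394 -0.79614597] 0.047044537021511706
```

View pics/d4.png

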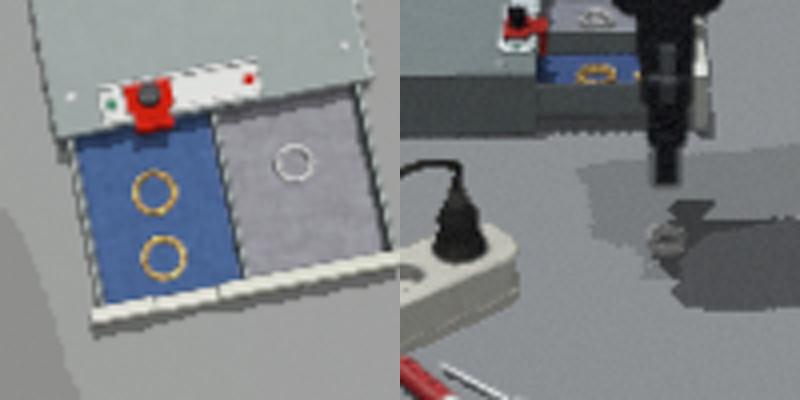

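Two gold rings lie flat in blue (crop 155,192 and 163,257) and one silver in grey (294,162). The last silver is under the gripper at (665,238).

Request:
apply_moves:
  deltas: "0 0 -.025 0 0 0 .1;0 0 -.02 0 0 0 .1;0 0 -.008 0 0 0 .1;0 0 -.003 0 0 0 .1;0 0 0 0 0 0 .1;0 0 0 0 0 0 -1;0 0 0 0 0 0 -1;0 0 0 0 0 0 -1;0 0 0 0 0 0 -1;0 0 0 0 0 0 -1"

```text
t: 32.35
ee_pos: [0.484, 0.2018, 0.0043]
tcp_rot: [[-0.982, -0.189, 0.001], [-0.189, 0.982, 0.001], [-0.001, 0.001, -1.0]]
force: [-2.2, -0.8, 7.4]
gripper_width: 0.0222
```

Request:
apply_moves:
  deltas: "0 0 .02 0 0 0 -1;0 0 .04 0 0 0 -1;0 0 .037 0 0 0 -1;.009 -.044 0 0 0 0 -1;.009 -.044 0 0 0 0 -1;.009 -.044 0 0 0 0 -1;.009 -.044 0 0 0 0 -1;.009 -.044 0 0 0 0 -1;.009 -.044 0 0 0 0 -1;.009 -.044 0 0 0 0 -1"

```text
t: 33.6
ee_pos: [0.5468, -0.1078, 0.1008]
tcp_rot: [[-0.982, -0.189, 0.001], [-0.189, 0.982, 0.0], [-0.001, 0.0, -1.0]]
force: [0.6, 0.1, 0.8]
gripper_width: 0.0225
```

Request:
apply_moves:
  deltas: "0 0 -.03 0 0 0 -1;0 0 -.025 0 0 0 -1;0 0 -.017 0 0 0 -1;0 0 -.008 0 0 0 -1;0 0 0 0 0 0 -1;0 0 0 0 0 0 -.2;0 0 0 0 0 0 -.2;0 0 0 0 0 0 -.2;0 0 .03 0 0 0 -.2;0 0 .05 0 0 0 -.2"

```text
t: 34.85
ee_pos: [0.545, -0.1062, 0.0997]
tcp_rot: [[-0.982, -0.189, -0.004], [-0.189, 0.982, -0.0], [0.004, 0.001, -1.0]]
force: [-0.0, -0.2, 0.6]
gripper_width: 0.0342
```

Request:
apply_moves:
  deltas: "0 -.05 .04 0 0 0 -1;0 -.05 .02 0 0 0 -1;0 -.05 0 0 0 0 -1;0 -.04 0 0 0 0 -1;0 -.04 0 0 0 0 -1;0 0 0 0 0 0 -1;0 0 0 0 0 0 -1;0 0 0 0 0 0 -1;0 0 0 0 0 0 -1;0 0 0 0 0 0 -1"

```text
t: 36.1
ee_pos: [0.5467, -0.3346, 0.1594]
tcp_rot: [[-0.982, -0.19, 0.0], [-0.19, 0.982, 0.0], [-0.0, 0.0, -1.0]]
force: [0.1, 0.1, -0.2]
gripper_width: 0.0
```

Run:
```python
from rings import *
s=manip.sense();print(s['ee_pos'],s['force'],s['gripper_width'])
d,im=shot('top','topF.png')
f=lambda a:cv2.resize(a,None,fx=2.7,fy=2.7,interpolation=cv2.INTER_CUBIC)
cv2.imwrite('pics/d5.png',f(im[115:315,145:440]))
```

```text
[ 0.54674784 -0.33460153  0.15944048] [ 0.09402332  0.05497125 -0.22016966] 3.584885451106588e-05
```

View pics/d5.png

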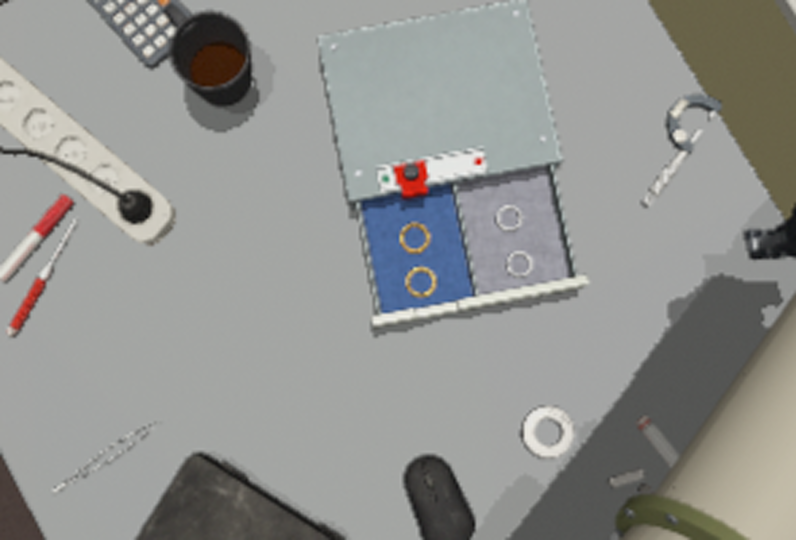

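Request:
apply_moves:
  deltas: "-.014 .044 0 0 0 0 -1;-.014 .044 0 0 0 0 -1;-.014 .044 0 0 0 0 -1;-.014 .044 0 0 0 0 -1;-.015 .044 0 0 0 0 -1;-.015 .045 0 0 0 0 -1;0 0 -.05 0 0 0 -1;0 0 -.044 0 0 0 -1;0 0 -.03 0 0 0 -1;0 0 0 0 0 0 -1"

```text
t: 37.4
ee_pos: [0.4587, -0.0703, 0.0338]
tcp_rot: [[-0.982, -0.189, -0.004], [-0.189, 0.982, -0.001], [0.004, 0.0, -1.0]]
force: [-0.3, -0.3, 0.2]
gripper_width: 0.0001
```

Request:
apply_moves:
  deltas: ".006 .0012 0 0 0 0 -1;.01 .0019 0 0 0 0 -1;.01 .0019 0 0 0 0 -1;.01 .0019 0 0 0 0 -1;.01 .0019 0 0 0 0 -1;.01 .0019 0 0 0 0 -1;.01 .0019 0 0 0 0 -1;.01 .0019 0 0 0 0 -1;.01 .0019 0 0 0 0 -1;.01 .0019 0 0 0 0 -1"

```text
t: 38.65
ee_pos: [0.557, -0.0517, 0.0352]
tcp_rot: [[-0.982, -0.189, -0.0], [-0.189, 0.982, 0.0], [0.0, 0.0, -1.0]]
force: [-2.6, 0.2, 0.3]
gripper_width: 0.0
```

Request:
apply_moves:
  deltas: ".008 .0015 0 0 0 0 -1;.008 .0015 0 0 0 0 -1;.008 .0015 0 0 0 0 -1;.008 .0015 0 0 0 0 -1;.006 .0012 0 0 0 0 -1;.005 .001 0 0 0 0 -1;.004 .0008 0 0 0 0 -1;.002 .0004 0 0 0 0 -1;.002 .0004 0 0 0 0 -1;0 0 0 0 0 0 -1"

```text
t: 39.9
ee_pos: [0.6066, -0.042, 0.0351]
tcp_rot: [[-0.982, -0.189, -0.002], [-0.189, 0.982, 0.0], [0.002, 0.001, -1.0]]
force: [-6.4, 2.4, 4.3]
gripper_width: 0.0002
```

Request:
apply_moves:
  deltas: ".002 .0004 0 0 0 0 -1;.002 .0004 0 0 0 0 -1;.001 .0002 0 0 0 0 -1;0 0 0 0 0 0 -1;0 0 0 0 0 0 -1;0 0 0 0 0 0 -1;0 0 0 0 0 0 -1;0 0 0 0 0 0 -1;0 0 0 0 0 0 -1;0 0 0 0 0 0 -1"

```text
t: 41.15
ee_pos: [0.6071, -0.042, 0.0349]
tcp_rot: [[-0.982, -0.188, -0.011], [-0.188, 0.982, 0.001], [0.011, 0.003, -1.0]]
force: [-27.0, 0.9, 20.9]
gripper_width: -0.0002
```

At the stop (27 N); retreat.

Request:
apply_moves:
  deltas: "-.01 -.0019 0 0 0 0 -1;-.02 -.0038 0 0 0 0 -1;-.03 -.0057 0 0 0 0 -1;-.02 -.0038 0 0 0 0 -1;0 0 .04 0 0 0 -1;0 0 .05 0 0 0 -1;0 -.05 .02 0 0 0 0;0 -.05 0 0 0 0 0;0 -.05 0 0 0 0 0;0 0 0 0 0 0 0"

```text
t: 42.4
ee_pos: [0.5318, -0.2125, 0.1462]
tcp_rot: [[-0.983, -0.181, 0.002], [-0.181, 0.983, -0.004], [-0.001, -0.004, -1.0]]
force: [0.6, -0.2, 0.1]
gripper_width: 0.0424
```

Run:
```python
from rings import *
s=manip.sense();print(s['ee_pos'],s['force'],s['gripper_width'])
d,im=shot('top');d2,im2=shot('side')
f=lambda a:cv2.resize(a,(400,400),interpolation=cv2.INTER_CUBIC)
cv2.imwrite('pics/d6.png',np.hstack([f(im[110:250,240:380]),f(im2[150:260,200:310])]))
```

```text
[ 0.53182262 -0.21250331  0.14615739] [ 0.57816497 -0.17905934  0.10688197] 0.04238661994762331
```

View pics/d6.png

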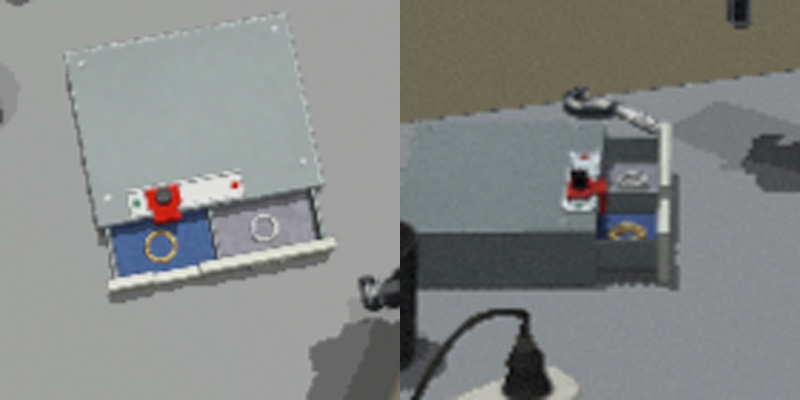

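Request:
apply_moves:
  deltas: "-.003 .05 0 0 0 0 -1;0 .05 0 0 0 0 -1;0 .056 0 0 0 0 -1;0 0 0 0 0 0 -1;0 0 -.05 0 0 0 -1;0 0 -.04 0 0 0 -1;0 0 -.021 0 0 0 -1;.006 .0011 0 0 0 0 -1;.006 .0011 0 0 0 0 -1;.004 .0008 0 0 0 0 -1"

```text
t: 43.75
ee_pos: [0.5471, -0.0471, 0.0357]
tcp_rot: [[-0.982, -0.19, 0.003], [-0.19, 0.982, 0.0], [-0.003, -0.0, -1.0]]
force: [-0.1, 0.2, -0.1]
gripper_width: -0.0001
```

Request:
apply_moves:
  deltas: ".005 .001 0 0 0 0 -1;.005 .001 0 0 0 0 -1;.005 .001 0 0 0 0 -1;.005 .001 0 0 0 0 -1;.005 .001 0 0 0 0 -1;.005 .001 0 0 0 0 -1;.005 .001 0 0 0 0 -1;.005 .001 0 0 0 0 -1;.003 .0006 0 0 0 0 -1;.002 .0004 0 0 0 0 -1"

```text
t: 45.0
ee_pos: [0.5905, -0.0385, 0.0342]
tcp_rot: [[-0.982, -0.189, -0.0], [-0.189, 0.982, -0.0], [0.0, -0.0, -1.0]]
force: [-4.8, 0.3, 4.1]
gripper_width: 0.0
```

Request:
apply_moves:
  deltas: ".002 .0004 0 0 0 0 -1;.002 .0004 0 0 0 0 -1;.002 .0004 0 0 0 0 -1;.002 .0004 0 0 0 0 -1;.002 .0004 0 0 0 0 -1;.002 .0004 0 0 0 0 -1;.002 .0004 0 0 0 0 -1;.002 .0004 0 0 0 0 -1;.001 .0002 0 0 0 0 -1;0 0 0 0 0 0 -1"

```text
t: 46.25
ee_pos: [0.6058, -0.0355, 0.0342]
tcp_rot: [[-0.982, -0.188, -0.003], [-0.188, 0.982, -0.0], [0.003, 0.001, -1.0]]
force: [-11.3, -1.3, 8.9]
gripper_width: 0.0
```

Request:
apply_moves:
  deltas: ".002 .0004 0 0 0 0 -1;0 0 0 0 0 0 -1;-.005 -.001 0 0 0 0 -1;-.006 -.0012 0 0 0 0 -1;-.008 -.0015 0 0 0 0 -1;-.01 -.0019 0 0 0 0 -1;-.01 -.0019 0 0 0 0 -1;-.02 -.0038 0 0 0 0 -1;-.03 -.0057 0 0 0 0 -1;-.02 -.0038 0 0 0 0 -1"

```text
t: 47.5
ee_pos: [0.4995, -0.0554, 0.0346]
tcp_rot: [[-0.982, -0.189, 0.001], [-0.189, 0.982, 0.001], [-0.001, 0.0, -1.0]]
force: [0.3, 0.5, 0.2]
gripper_width: -0.0001
```

Run:
```python
from rings import *
s=manip.sense();print(s['ee_pos'],s['force'],s['gripper_width'])
d2,im2=shot('side')
f=lambda a:cv2.resize(a,(400,400),interpolation=cv2.INTER_CUBIC)
cv2.imwrite('pics/d7.png',f(im2[150:260,200:310]))
```

```text
[ 0.49945409 -0.05540612  0.03457533] [0.25666702 0.45264487 0.24001916] -0.0001094437848588526
```

View pics/d7.png

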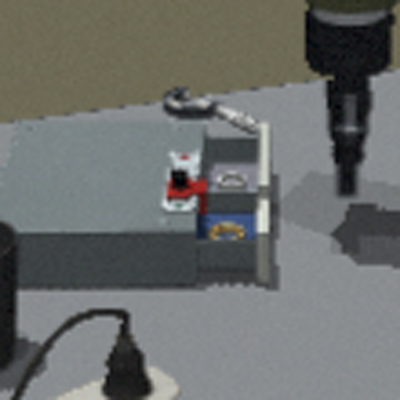

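Request:
apply_moves:
  deltas: ".02 .003 0 0 0 0 -1;.02 .003 0 0 0 0 -1;.01 .0019 0 0 0 0 -1;.006 .0012 0 0 0 0 -1;.006 .0012 0 0 0 0 -1;.006 .0012 0 0 0 0 -1;.006 .0012 0 0 0 0 -1;.006 .0012 0 0 0 0 -1;.006 .0012 0 0 0 0 -1;.006 .0012 0 0 0 0 -1"

```text
t: 48.8
ee_pos: [0.5924, -0.0391, 0.0342]
tcp_rot: [[-0.982, -0.189, -0.001], [-0.189, 0.982, -0.0], [0.001, 0.0, -1.0]]
force: [-6.1, -0.3, 2.9]
gripper_width: 0.0001
```

Request:
apply_moves:
  deltas: ".003 .0006 0 0 0 0 -1;.003 .0006 0 0 0 0 -1;.003 .0006 0 0 0 0 -1;.003 .0006 0 0 0 0 -1;.002 .0004 0 0 0 0 -1;.002 .0004 0 0 0 0 -1;.002 .0004 0 0 0 0 -1;.001 .0002 0 0 0 0 -1;0 0 0 0 0 0 -1;0 0 0 0 0 0 -1"

```text
t: 50.05
ee_pos: [0.6061, -0.0365, 0.034]
tcp_rot: [[-0.982, -0.187, -0.011], [-0.187, 0.982, 0.001], [0.011, 0.003, -1.0]]
force: [-29.2, -1.0, 22.2]
gripper_width: 0.0001
```

Run:
```python
from rings import *
s=manip.sense();print(s['ee_pos'],s['force'],s['torque'],s['gripper_width'])
d,im=shot('side','press.png');t,imt=shot('top','pressT.png')
a=cv2.imread('pics/side1.png')
# panel left end: profile along rows
c,s_=np.cos(.19),np.sin(.19)
P=lambda x,y,z:(.716+c*x-s_*y,-.0207+s_*x+c*y,z)
for z in(.02,.03,.04):
    u,v=proj(d,P(-.102,.112,z));v=int(round(v));print(u,v)
    for n,i in(('before',a),('now',im)):
        g=cv2.cvtColor(i,cv2.COLOR_BGR2GRAY)[v-0:v+1,int(u)-10:int(u)+11].mean(0);print(n,g.astype(int))
f=lambda a:cv2.resize(a,(400,400),interpolation=cv2.INTER_CUBIC)
cv2.imwrite('pics/d8.png',np.hstack([f(a[165:245,210:290]),f(im[165:245,210:290])]))
```

```text
[ 0.60609278 -0.03647527  0.03401952] [-29.16093925  -0.99857811  22.24217296] [-0.18949329  6.04358696  0.05308558] 5.7519253446817626e-05
257.67783461874063 224
before [ 68  66  65  66  67  67  64  52  51  71 107 107  99  68  82 103 144 144
 146 144 146]
now [ 61  65  59  64  63  68  59  65 107 107 106  77  81 101 142 142 140 140
 142 142 142]
257.5990395645411 221
before [ 68  64  65  66  66  65  66  63  64  80 107 104  99  76  81 100 143 143
 143 145 145]
now [ 64  64  64  64  65  62  65  76 105 105 105  80  84 107 144 129  79  76
  79  82  83]
257.51969543745344 218
before [ 68  62  66  68  67  65  65  60  70  84 109 109 104  76  83 101 143 142
 146 145 143]
now [ 65  66  62  63  67  64  65  75 103 108  99  70  59  62  64  64  61  63
  81  80  80]
```

View pics/d8.png

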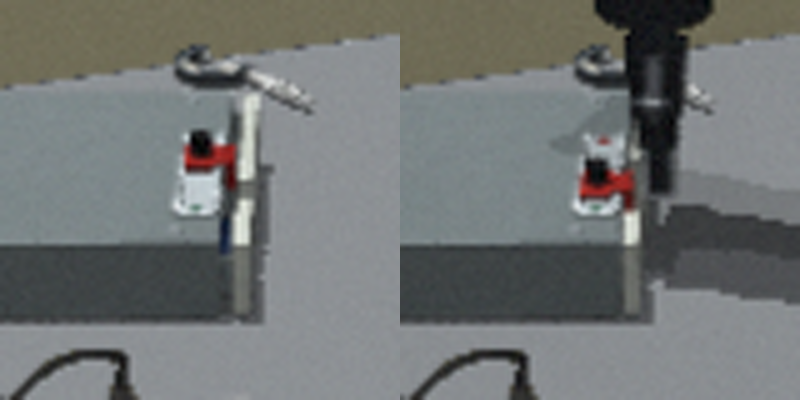

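Request:
apply_moves:
  deltas: "-.001 -.0002 0 0 0 0 -1;-.001 -.0002 0 0 0 0 -1;-.001 -.0002 0 0 0 0 -1;-.001 -.0002 0 0 0 0 -1;-.001 -.0002 0 0 0 0 -1;-.001 -.0002 0 0 0 0 -1;-.001 -.0002 0 0 0 0 -1;0 0 0 0 0 0 -1;0 0 0 0 0 0 -1;0 0 0 0 0 0 -1"

```text
t: 51.4
ee_pos: [0.6043, -0.0368, 0.0342]
tcp_rot: [[-0.982, -0.189, -0.0], [-0.189, 0.982, -0.0], [0.0, -0.0, -1.0]]
force: [-3.8, -1.0, -0.7]
gripper_width: -0.0001
```

Request:
apply_moves:
  deltas: "-.001 -.0002 0 0 0 0 -1;-.001 -.0002 0 0 0 0 -1;-.001 -.0002 0 0 0 0 -1;-.001 -.0002 0 0 0 0 -1;0 0 0 0 0 0 -1;0 0 0 0 0 0 -1;0 0 0 0 0 0 -1;0 0 0 0 0 0 -1;0 0 0 0 0 0 -1;0 0 0 0 0 0 -1"

```text
t: 52.65
ee_pos: [0.6002, -0.0376, 0.0342]
tcp_rot: [[-0.982, -0.189, -0.001], [-0.189, 0.982, -0.0], [0.001, -0.0, -1.0]]
force: [-4.6, -1.4, -1.1]
gripper_width: 0.0004
```

Request:
apply_moves:
  deltas: "-.001 -.0002 0 0 0 0 -1;-.001 -.0002 0 0 0 0 -1;-.001 -.0002 0 0 0 0 -1;0 0 0 0 0 0 -1;0 0 0 0 0 0 -1;0 0 0 0 0 0 -1;0 0 0 0 0 0 -1;0 0 0 0 0 0 -1;0 0 0 0 0 0 -1;0 0 0 0 0 0 -1"

```text
t: 53.9
ee_pos: [0.5974, -0.0381, 0.0343]
tcp_rot: [[-0.982, -0.189, -0.0], [-0.189, 0.982, -0.0], [0.0, -0.0, -1.0]]
force: [-5.2, -0.8, -0.2]
gripper_width: 0.0002
```

Run:
```python
from rings import *
d=manip.get_image('top');c,s=np.cos(.19),np.sin(.19);R=np.array([[c,-s],[s,c]]);t=[.716,-.0207]
for f in('top1','topF'):
    im=cv2.imread(f'pics/{f}.png');hsv=cv2.cvtColor(im,cv2.COLOR_BGR2HSV)
    m=cv2.inRange(hsv,(0,150,90),(6,255,255))|cv2.inRange(hsv,(174,150,90),(180,255,255))
    m[:150]=0;m[200:]=0;m[:,:260]=0;m[:,360:]=0
    n,l,st,ce=cv2.connectedComponentsWithStats(m)
    for i in range(1,n):
        if st[i][4]>3: print(f,st[i],ce[i],R.T@(ray(d,*ce[i],.063)[:2]-t))
    v=m*0; x,y,w,h,_=st[1+np.argmax(st[1:,4])]
    k=(im.max(2)<75)[y-4:y+h,x:x+w];yy,xx=np.nonzero(k);print('knob',xx.mean()+x,yy.mean()+y-4,R.T@(ray(d,xx.mean()+x,yy.mean()+y-4,.074)[:2]-t))
```

```text
top1 [306 172  12  13  94] [311.94680851 178.9787234 ] [-0.08109633  0.00403368]
knob 310.25 179.0 [-0.08243251  0.00973773]
topF [291 175  12  13  92] [297.22826087 181.7826087 ] [-0.08135472  0.04570682]
knob 298.1111111111111 183.11111111111111 [-0.08758541  0.04472717]
```

Request:
apply_moves:
  deltas: ".0008 .0002 0 0 0 0 -1;.0008 .0002 0 0 0 0 -1;.0008 .0001 0 0 0 0 -1;.0008 .0002 0 0 0 0 -1;.0008 .0001 0 0 0 0 -1;.0008 .0002 0 0 0 0 -1;.0008 .0001 0 0 0 0 -1;.0006 .0001 0 0 0 0 -1;.0006 .0001 0 0 0 0 -1;.0006 .0001 0 0 0 0 -1"

```text
t: 55.2
ee_pos: [0.6048, -0.0366, 0.0343]
tcp_rot: [[-0.982, -0.189, -0.0], [-0.189, 0.982, 0.0], [0.0, 0.0, -1.0]]
force: [-4.9, -1.4, -0.0]
gripper_width: 0.0001
```

Request:
apply_moves:
  deltas: ".0006 .0001 0 0 0 0 -1;.0006 .0001 0 0 0 0 -1;.0006 .0001 0 0 0 0 -1;.0006 .0001 0 0 0 0 -1;.0005 .0001 0 0 0 0 -1;0 0 0 0 0 0 -1;0 0 0 0 0 0 -1;0 0 0 0 0 0 -1;0 0 0 0 0 0 -1;0 0 0 0 0 0 -1"

```text
t: 56.45
ee_pos: [0.606, -0.0364, 0.0343]
tcp_rot: [[-0.982, -0.189, -0.004], [-0.189, 0.982, 0.0], [0.003, 0.001, -1.0]]
force: [-13.1, -0.6, 7.0]
gripper_width: 0.0003
```

Request:
apply_moves:
  deltas: "-.0015 -.0003 0 0 0 0 -1;-.0015 -.0003 0 0 0 0 -1;-.0015 -.0003 0 0 0 0 -1;-.0015 -.0003 0 0 0 0 -1;-.0015 -.0003 0 0 0 0 -1;-.0015 -.0003 0 0 0 0 -1;-.0015 -.0003 0 0 0 0 -1;-.0005 -.0001 0 0 0 0 -1;0 0 0 0 0 0 -1;0 0 0 0 0 0 -1"

```text
t: 57.7
ee_pos: [0.5968, -0.0383, 0.0345]
tcp_rot: [[-0.982, -0.189, 0.0], [-0.189, 0.982, 0.0], [-0.0, 0.0, -1.0]]
force: [-5.4, -0.0, 3.2]
gripper_width: 0.0001
```

Request:
apply_moves:
  deltas: ".003 .0006 0 0 0 0 -1;.003 .0006 0 0 0 0 -1;.003 .0006 0 0 0 0 -1;.002 .0004 0 0 0 0 -1;0 0 0 0 0 0 -1;0 0 0 0 0 0 -1;-.055 -.0105 0 0 0 0 -1;-.055 -.0105 0 0 0 0 -1;0 0 0 0 0 0 -1;0 0 0 0 0 0 -1"

```text
t: 58.95
ee_pos: [0.4993, -0.057, 0.0351]
tcp_rot: [[-0.982, -0.189, 0.003], [-0.189, 0.982, 0.0], [-0.003, -0.0, -1.0]]
force: [1.1, 0.1, 0.6]
gripper_width: 0.0002
```

```bash
cat > q.py <<'E'
from rings import *
s=manip.sense();print(s['t'],s['ee_pos'],s['force'])
# drawer opening from side view: bright->panel right/top-left end; search panel column on row of local y=.112
d,im=shot('side');c,s_=np.cos(.19),np.sin(.19)
P=lambda x,y,z:(.716+c*x-s_*y,-.0207+s_*x+c*y,z)
for q in(-.0055,0,.045,.115): 
    u,v=proj(d,P(-.102-q,.09,.054)); print(q,round(u,1),round(v,1),im[int(v),int(u)-4:int(u)+5].mean(1).astype(int))
E
python3 q.py
```

```text
58.95 [ 0.4993108  -0.05697982  0.03509985] [1.08311085 0.08207197 0.56110114]
-0.0055 255.9 210.6 [123 123 110  41  45  55  65  94  93]
0 257.7 210.6 [110  41  45  55  65  94  93  95  97]
0.045 272.3 210.5 [ 87  89 114 178 206 185  99  80  99]
0.115 295.1 210.5 [122 119 120 103  60  61  59  59  58]
```

Request:
apply_moves:
  deltas: "0 0 .04 0 0 0 -1;0 0 .04 0 0 0 -1;.045 .01 .01 0 0 0 -1;.045 .01 0 0 0 0 -1;.045 .01 0 0 0 0 -1;.006 .002 0 0 0 0 -1;0 0 -.03 0 0 0 -1;0 0 -.02 0 0 0 -1;0 0 -.008 0 0 0 -1;0 0 0 0 0 0 -1"

```text
t: 60.25
ee_pos: [0.6386, -0.0253, 0.0662]
tcp_rot: [[-0.982, -0.189, -0.001], [-0.189, 0.982, -0.0], [0.001, -0.0, -1.0]]
force: [0.0, -0.5, -0.5]
gripper_width: -0.0003
```

Push the knob left along +y, in small steps.

Request:
apply_moves:
  deltas: "-.0006 .003 0 0 0 0 -1;-.0006 .003 0 0 0 0 -1;-.0004 .002 0 0 0 0 -1;-.0004 .002 0 0 0 0 -1;-.0004 .002 0 0 0 0 -1;-.0002 .001 0 0 0 0 -1;-.0002 .001 0 0 0 0 -1;-.0002 .001 0 0 0 0 -1;0 0 0 0 0 0 -1;0 0 0 0 0 0 -1"

```text
t: 61.5
ee_pos: [0.6358, -0.0109, 0.0663]
tcp_rot: [[-0.982, -0.188, 0.0], [-0.188, 0.982, -0.001], [0.0, -0.001, -1.0]]
force: [2.2, -3.0, -0.9]
gripper_width: 0.0003
```

Request:
apply_moves:
  deltas: "-.0002 .001 0 0 0 0 -1;-.0002 .001 0 0 0 0 -1;-.0002 .001 0 0 0 0 -1;-.0002 .001 0 0 0 0 -1;-.0002 .001 0 0 0 0 -1;0 0 0 0 0 0 -1;0 0 0 0 0 0 -1;0 0 0 0 0 0 -1;0 0 0 0 0 0 -1;0 0 0 0 0 0 -1"

```text
t: 62.75
ee_pos: [0.6354, -0.01, 0.0665]
tcp_rot: [[-0.983, -0.185, 0.002], [-0.185, 0.983, -0.005], [-0.001, -0.005, -1.0]]
force: [4.4, -11.8, -3.9]
gripper_width: 0.0002
```

Request:
apply_moves:
  deltas: ".002 -.012 0 0 0 0 -1;0 -.005 .03 0 0 0 -1;0 0 .02 0 0 0 -1;-.035 -.02 0 0 0 0 -1;-.035 -.02 0 0 0 0 -1;-.03 -.02 0 0 0 0 -1;0 0 -.035 0 0 0 -1;0 0 -.03 0 0 0 -1;0 0 -.006 0 0 0 -1;0 0 0 0 0 0 -1"

```text
t: 64.0
ee_pos: [0.5371, -0.0818, 0.0459]
tcp_rot: [[-0.982, -0.19, 0.0], [-0.19, 0.982, 0.0], [-0.0, 0.0, -1.0]]
force: [-0.5, -0.3, -0.3]
gripper_width: -0.0
```

Run:
```python
from rings import *
s=manip.sense();print(s['ee_pos'],s['force'])
d,im=shot('top');d2,im2=shot('side')
f=lambda a:cv2.resize(a,(400,400),interpolation=cv2.INTER_CUBIC)
cv2.imwrite('pics/d9.png',np.hstack([f(im[130:230,255:355]),f(im2[150:250,210:310])]))
```

```text
[ 0.5371291  -0.08180912  0.04586522] [-0.53216018 -0.32061658 -0.27194644]
```

View pics/d9.png

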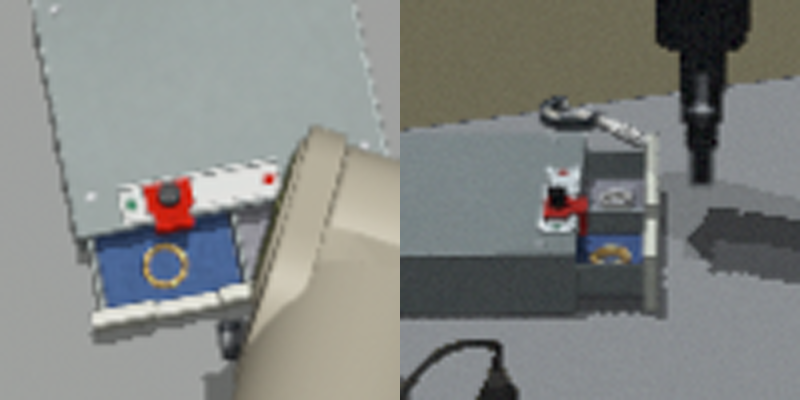

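Request:
apply_moves:
  deltas: ".0064 .0012 0 0 0 0 -1;.0064 .0012 0 0 0 0 -1;.0064 .0012 0 0 0 0 -1;.0064 .0012 0 0 0 0 -1;.0064 .0012 0 0 0 0 -1;.0064 .0012 0 0 0 0 -1;.0064 .0012 0 0 0 0 -1;.0064 .0012 0 0 0 0 -1;.0064 .0012 0 0 0 0 -1;.0064 .0012 0 0 0 0 -1"

```text
t: 65.35
ee_pos: [0.6006, -0.0699, 0.0451]
tcp_rot: [[-0.982, -0.189, -0.001], [-0.189, 0.982, 0.0], [0.001, 0.001, -1.0]]
force: [-7.3, 1.3, 3.6]
gripper_width: -0.0
```

Request:
apply_moves:
  deltas: ".005 .001 0 0 0 0 -1;.004 .0008 0 0 0 0 -1;.003 .0006 0 0 0 0 -1;.003 .0006 0 0 0 0 -1;.002 .0004 0 0 0 0 -1;0 0 0 0 0 0 -1;0 0 0 0 0 0 -1;0 0 0 0 0 0 -1;0 0 0 0 0 0 -1;0 0 0 0 0 0 -1"

```text
t: 66.6
ee_pos: [0.6125, -0.0677, 0.0448]
tcp_rot: [[-0.982, -0.187, -0.011], [-0.187, 0.982, 0.001], [0.011, 0.003, -1.0]]
force: [-28.0, -0.1, 20.9]
gripper_width: -0.0001
```

Request:
apply_moves:
  deltas: "-.007 -.0013 0 0 0 0 -1;-.001 -.0002 0 0 0 0 -1;-.001 -.0002 0 0 0 0 -1;-.001 -.0002 0 0 0 0 -1;-.001 -.0002 0 0 0 0 -1;-.001 -.0002 0 0 0 0 -1;-.001 -.0002 0 0 0 0 -1;-.001 -.0002 0 0 0 0 -1;0 0 0 0 0 0 -1;0 0 0 0 0 0 -1"

```text
t: 67.85
ee_pos: [0.6037, -0.0696, 0.0454]
tcp_rot: [[-0.982, -0.189, -0.0], [-0.189, 0.982, -0.0], [0.0, -0.0, -1.0]]
force: [-4.8, -0.4, 1.8]
gripper_width: 0.0001
```

Request:
apply_moves:
  deltas: ".0125 .0024 0 0 0 0 -1;-.055 -.0105 0 0 0 0 -1;-.055 -.0105 0 0 0 0 -1;0 0 0 0 0 0 -1;0 0 0 0 0 0 -1;0 0 0 0 0 0 -1;0 0 0 0 0 0 -1;0 0 0 0 0 0 -1;0 0 0 0 0 0 -1;0 0 0 0 0 0 -1"

```text
t: 69.1
ee_pos: [0.5063, -0.0881, 0.0453]
tcp_rot: [[-0.982, -0.189, -0.0], [-0.189, 0.982, -0.0], [0.0, -0.0, -1.0]]
force: [0.6, -0.0, 0.1]
gripper_width: 0.0
```

```bash
python3 q.py
```

```text
69.1 [ 0.50630384 -0.08813176  0.0452887 ] [ 0.63110526 -0.0209854   0.14774543]
-0.0055 255.9 210.6 [124 121 111  40  38  57  70  95  91]
0 257.7 210.6 [111  40  38  57  70  95  91  95 103]
0.045 272.3 210.5 [ 93  86 116 177 206 188 104  78 100]
0.115 295.1 210.5 [107  60  61  59  59  57  64  82  78]
```

Request:
apply_moves:
  deltas: ".0167 .0032 0 0 0 0 -1;.0167 .0032 0 0 0 0 -1;.0167 .0032 0 0 0 0 -1;.006 .0011 0 0 0 0 -1;.006 .0011 0 0 0 0 -1;.006 .0011 0 0 0 0 -1;.006 .0011 0 0 0 0 -1;.006 .0011 0 0 0 0 -1;.006 .0011 0 0 0 0 -1;.006 .0011 0 0 0 0 -1"

```text
t: 70.4
ee_pos: [0.598, -0.0704, 0.045]
tcp_rot: [[-0.982, -0.189, -0.002], [-0.189, 0.982, 0.0], [0.002, 0.001, -1.0]]
force: [-6.7, 2.7, 3.3]
gripper_width: -0.0002
```

Request:
apply_moves:
  deltas: ".005 .001 0 0 0 0 -1;.004 .0008 0 0 0 0 -1;.003 .0006 0 0 0 0 -1;.003 .0006 0 0 0 0 -1;.003 .0006 0 0 0 0 -1;0 0 0 0 0 0 -1;0 0 0 0 0 0 -1;-.055 -.0105 0 0 0 0 -1;-.055 -.0105 0 0 0 0 -1;0 0 0 0 0 0 -1"

```text
t: 71.65
ee_pos: [0.502, -0.0896, 0.0445]
tcp_rot: [[-0.983, -0.185, -0.003], [-0.185, 0.983, 0.001], [0.003, 0.002, -1.0]]
force: [0.7, 0.0, 0.6]
gripper_width: 0.0001
```

```bash
python3 q.py
```

```text
71.65 [ 0.50199153 -0.0895831   0.04450272] [0.72609524 0.03484316 0.64982269]
-0.0055 255.9 210.6 [126 123 113  38  42 124 211 206 186]
0 257.7 210.6 [113  38  42 124 211 206 186  66  65]
0.045 272.3 210.5 [141 139 144 142 140 140 137 139 140]
0.115 295.1 210.5 [135 109  70  60  59  57  64  59  68]
```

Request:
apply_moves:
  deltas: "0 0 .04 0 0 0 -1;0 0 .04 0 0 0 -1;.03 .035 0 0 0 0 -1;.035 .035 0 0 0 0 -1;.03 .033 0 0 0 0 -1;.03 .033 0 0 0 0 -1;0 0 0 0 0 0 -1;0 0 -.03 0 0 0 -1;0 0 -.02 0 0 0 -1;0 0 -.008 0 0 0 -1"

```text
t: 72.95
ee_pos: [0.631, 0.0475, 0.066]
tcp_rot: [[-0.982, -0.189, -0.002], [-0.189, 0.982, -0.001], [0.002, -0.0, -1.0]]
force: [0.3, 0.1, -0.3]
gripper_width: -0.0001
```

```bash
python3 q.py
```

```text
72.95 [0.63095805 0.04752571 0.06595706] [ 0.27692999  0.08229581 -0.27510483]
-0.0055 255.9 210.6 [48 55 56 41 39 62 93 94 88]
0 257.7 210.6 [56 41 39 62 93 94 88 70 59]
0.045 272.3 210.5 [121 120 125 136 141 138 139 140 140]
0.115 295.1 210.5 [143 143 142 144 142 141 142 138 142]
```

Request:
apply_moves:
  deltas: "-.002 -.007 0 0 0 0 -1;.0011 -.0059 0 0 0 0 -1;.0011 -.0059 0 0 0 0 -1;.0011 -.0059 0 0 0 0 -1;.0011 -.0059 0 0 0 0 -1;.0011 -.0059 0 0 0 0 -1;.0011 -.0059 0 0 0 0 -1;.0011 -.0059 0 0 0 0 -1;.0011 -.0059 0 0 0 0 -1;0 0 0 0 0 0 -1"

```text
t: 74.25
ee_pos: [0.638, -0.0075, 0.0671]
tcp_rot: [[-0.982, -0.188, -0.001], [-0.188, 0.982, -0.001], [0.001, -0.001, -1.0]]
force: [0.3, 0.4, -0.3]
gripper_width: 0.0
```

Request:
apply_moves:
  deltas: ".0004 -.002 0 0 0 0 -1;.0004 -.002 0 0 0 0 -1;.0004 -.002 0 0 0 0 -1;.0002 -.001 0 0 0 0 -1;.0002 -.001 0 0 0 0 -1;0 0 0 0 0 0 -1;0 0 0 0 0 0 -1;0 0 0 0 0 0 -1;0 0 0 0 0 0 -1;0 0 0 0 0 0 -1"

```text
t: 75.5
ee_pos: [0.6398, -0.0145, 0.0674]
tcp_rot: [[-0.982, -0.189, 0.0], [-0.189, 0.982, -0.0], [-0.0, -0.0, -1.0]]
force: [-0.3, 1.1, 0.5]
gripper_width: 0.0
```

Request:
apply_moves:
  deltas: ".0002 -.001 0 0 0 0 -1;.0002 -.001 0 0 0 0 -1;.0002 -.001 0 0 0 0 -1;.0002 -.001 0 0 0 0 -1;.0002 -.001 0 0 0 0 -1;.0002 -.001 0 0 0 0 -1;0 0 0 0 0 0 -1;0 0 0 0 0 0 -1;0 0 0 0 0 0 -1;0 0 0 0 0 0 -1"

```text
t: 76.75
ee_pos: [0.6403, -0.0165, 0.0671]
tcp_rot: [[-0.981, -0.192, -0.002], [-0.192, 0.981, 0.004], [0.001, 0.004, -1.0]]
force: [-4.9, 10.1, 3.0]
gripper_width: 0.0001
```

Stop felt (about 11 N). Back off, lift away and check.

Request:
apply_moves:
  deltas: "-.0008 .004 0 0 0 0 -1;-.002 .01 0 0 0 0 -1;0 0 .04 0 0 0 -1;0 0 .05 0 0 0 -1;0 .05 .02 0 0 0 -1;-.01 .055 0 0 0 0 -1;-.01 .055 0 0 0 0 -1;-.01 .055 0 0 0 0 -1;0 .05 0 0 0 0 -1;0 0 0 0 0 0 -1"

```text
t: 78.0
ee_pos: [0.6065, 0.2652, 0.1766]
tcp_rot: [[-0.98, -0.197, -0.001], [-0.197, 0.98, 0.002], [0.0, 0.002, -1.0]]
force: [-0.9, 0.4, -0.4]
gripper_width: 0.0005
```

Request:
apply_moves:
  deltas: "-.02 .05 0 0 0 0 0;-.02 .05 0 0 0 0 0;-.02 .05 0 0 0 0 0;0 0 0 0 0 0 0;0 0 0 0 0 0 0;0 0 0 0 0 0 0;0 0 0 0 0 0 0;0 0 0 0 0 0 0;0 0 0 0 0 0 0;0 0 0 0 0 0 0"

```text
t: 79.25
ee_pos: [0.5482, 0.4086, 0.1773]
tcp_rot: [[-0.982, -0.189, -0.0], [-0.189, 0.982, -0.0], [0.0, -0.0, -1.0]]
force: [-0.5, 0.1, 0.8]
gripper_width: 0.0429
```

```bash
python3 q.py
python3 - <<'E'
from rings import *
d,im=shot('top','topG.png')
c,s=np.cos(.19),np.sin(.19);R=np.array([[c,-s],[s,c]]);t=[.716,-.0207]
hsv=cv2.cvtColor(im,cv2.COLOR_BGR2HSV)
m=cv2.inRange(hsv,(0,150,90),(6,255,255))|cv2.inRange(hsv,(174,150,90),(180,255,255))
m[:150]=0;m[200:]=0;m[:,:260]=0;m[:,360:]=0
n,l,st,ce=cv2.connectedComponentsWithStats(m)
for i in range(1,n):
    if st[i][4]>3: print(st[i],ce[i],R.T@(ray(d,*ce[i],.063)[:2]-t))
f=lambda a:cv2.resize(a,None,fx=2.7,fy=2.7,interpolation=cv2.INTER_CUBIC)
cv2.imwrite('pics/d10.png',f(im[115:315,145:440]))
E
```

```text
79.25 [0.54818079 0.40859884 0.17732717] [-0.53647408  0.05974392  0.75379356]
-0.0055 255.9 210.6 [130 130 115  39  43 125 217 215 197]
0 257.7 210.6 [115  39  43 125 217 215 197  70  66]
0.045 272.3 210.5 [146 146 146 145 146 146 145 146 145]
0.115 295.1 210.5 [147 146 145 148 148 147 146 145 143]
[307 172  12  13  91] [313.12087912 178.81318681] [-0.08123718  0.0007371 ]
```

View pics/d10.png

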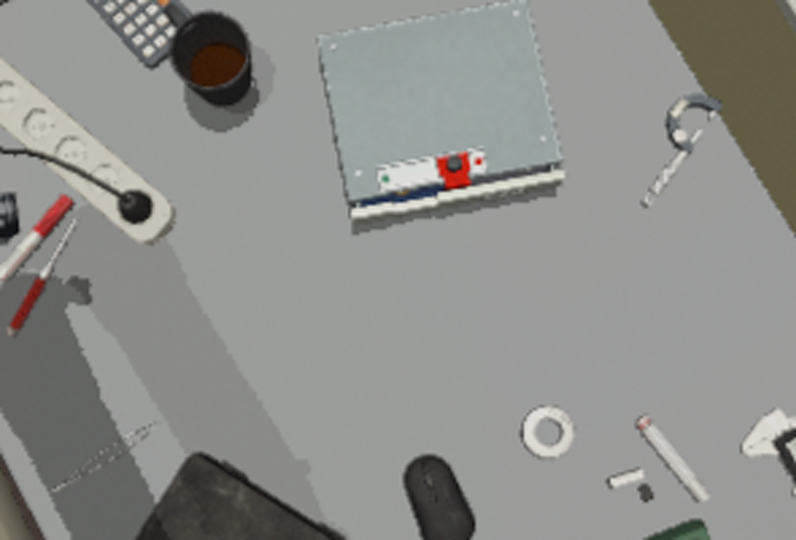

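```bash
python3 -c "
from cell import manip
print(manip.close_job())"
```

```text
the job is handed in; nothing more can be done
None
```

The job is handed in. I found two gold and two silver rings, no fifth, and laid both gold rings in the blue compartment and both silver in the grey. The drawer is shut on its latch and the lock bar is back at locked.

**Final checks**
- **Drawer:** it read about 0 (1 mm at most) in three readings over 7.6 s, two of them with the arm clear. I had shut it before I moved the bar.
- **Lock bar:** it went back against its stop at about 11 N, and reads 0.7 mm in the last picture. It read about 4 mm at the start.
- **Bystanders:** the micrometer, setting ring and screwdriver look unmoved in the last picture.

**What went wrong or is uncertain**
- **Latch:** it caught only at the eighth try. In seven earlier pushes the drawer reached its stop but did not latch. It sprang open to 45 mm after four of them and was still pushing out against the fingers after the other three. What worked was one smooth push from 45 mm open followed by a quick withdrawal.
- **Rings after the springing:** when I last saw all four, with the drawer fully out, they lay flat and apart. Later the front gold and front silver still lay flat, with the front gold slid about 1 cm toward the panel. The rear two have been out of sight since that full view. I judge none is stacked, but I did not look inside again after the final shut.

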